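# Feed a sample rack down the analyser's loading lane

## Robot

A 6-joint arm with a two-finger parallel gripper is mounted at the origin on the work surface. World frame = base frame: x ahead of the robot, y to its left, z up, the work surface at z = 0. Lengths are in m, angles in degrees, forces in N, time in s.
With the tool pointing down it reaches from about 0.35 to 0.875 m from the base axis. Payload 4.2 kg.
Tool frame: the origin (TCP) lies between the finger pads; the fingertips stand 11 mm ahead of it and the grasp point (between the pads) lies 8 mm behind it; z points along the fingers, y is the direction in which the jaws open and shut (so a half turn about z gives the same grasp; the last joint's range is limited). The gripper opens to 87 mm and grips with 3 to 60 N. Pads are 19 mm wide; open, the fingers measure 117 mm over their backs; the gripper's body (75 mm by 190 mm) begins 51 mm behind the grasp point.
Start: joints at [-54.167, 22.042, 0.453, 0, -68.411, -14.817], TCP at [0.224, -0.583, 0.234] pointing down, gripper open.
Joint ranges: [-179.83, 179.83], [-69.29, 118.12], [-61.27, 80.66], [-181.25, 117.63], [-171.15, -9.14], [-177.46, 177.46]. Speed limits (degrees/s): [159.86, 159.86, 180, 180, 180, 180].

## Interface

Orientations are given as a 3x3 rotation matrix whose columns are the frame's x, y, z axes.
In Python, from station import sense, capture, get_calibration, finish_job, search_frame, cut_out gives the robot as it stands.
- The arm moves only by the tool arm_command, never from a script. Its argument "rows" is a list of rows, each an object with "fingers": the opening in per cent of the stroke, from 0 (shut) to 100 (fully open); "travel": the shift along the tool's x, y, z in cm, a list of three; "roll": the turn about the tool's z in degrees. A call has 1 to 10 rows; each row is the pose to reach, as a shift and turn from the pose commanded when the call began, along the tool's axes at that moment; what a row does not reach only later rows make up. A row lasts 1/10 s, in which the tool goes at most 50 mm and 8.59 degrees, less where a joint would pass 70% of its speed; a pose out of reach is approached as far as the arm can. A call with a gripper value outside its range is refused whole. The fingers move at their own pace and stop on an object; the grip force is fixed at half the most. Time passes only in rows, so rows that repeat a pose let the fingers close. It gives the time, the measured TCP pose, the force and the opening at its end, in the units of the state.
- sense(): the state, without advancing time (a new reading comes with each control period).
- capture(name): name is "scene" or "top" or "wrist"; returns (picture, depth): 384x512x3 uint8, red, green, blue; 384x512 float32, m along the optical axis (not along the pixel's ray), 0 where there is no reading.
- get_calibration(name): a dict with "fov_y" (degrees; the focal length in pixels is half the picture's height over the tangent of half this angle, whatever the lens; pixels are square), "cx", "cy" (the principal point, pixels), "origin" and "attitude" of the camera in the world; the wrist camera has in their place "mount" (4x4, takes a point from camera to tool coordinates, whose origin is the TCP and whose axes are the flange's). Camera axes: x right, y down, z forward; pixel columns grow to the right and rows downward; lengths in m; the calibration is good to about 2 mm. A picture is of the moment at which its call begins: read the wrist's pose just before it. get_calibration takes no time and is no camera call.
- finish_job(): hands the job in, once; it reports no verdict.
Trained networks look in the newest picture that a camera, given by its name, has taken for a name from the list of things; names that differ only in an ending like _2 or _b are one class to them, and where a whole thing is asked for, a point or a joint stands for the part that bears it (a point fixed in the world has none). Each returns a list of dicts, best first, with "p" (0 to 1); they miss things now and then, are a little off and sometimes report something else, mostly with a low value. They report only what shows in the picture. A call takes as long as a camera call. They do not tell look-alikes from the thing itself.
- search_frame(camera, label): "position" ([x, y, z] in m, in world coordinates, good to about 4 mm: the middle of the surface that is visible of it).
- cut_out(camera, label): "mask" (384x512 bool, what is visible of it).
The state is a dict: "time_s": time; "joints": joint angles; "joint_velocities": joint speeds; "effort": joint torques, N m; "tcp_pos": TCP position; "ee_rot": TCP orientation; "wrist_force": force on the tool from outside, world axes, zero at the start; "moment": the same for the moment, N m; "gripper_width": opening from 0.0 (shut) to 1.0 (fully open).
Only numpy, scipy, OpenCV 4.12 (cv2) and the standard library are available. Lean on these libraries where they do the work, as an engineer would, in place of code of your own. Each camera call takes 0.05 s, during which the arm holds its last target. There are 200 camera calls.

## Task

Push the white sample rack that stands on the grey loading deck along the deck and down the lane between the two guide rails, keeping it and the robot off both rails, until it stands square and wholly on the blue pad; then press the green load button fully down and let go. Only push on the rack's white block: do not lift it or touch its tubes. Leave the red button and everything else alone.

Things in the scene. Friction and masses are not known exactly. Their poses are not given: they have to be found in the camera images.
- rack: white sample rack, a solid block 110 mm long (its x, along the lane), 92 mm wide (its y), 45 mm high, standing on the loading deck in front of the lane, somewhat off line and turned. Origin at the centre of its underside, z up. With its tubes it weighs 0.25 to 0.5 kg and slides with ordinary friction. Its four upright faces are for pushing; it is to slide on the deck and never be lifted
- tubes: the capped sample tubes standing in the rack and fixed to it (orange, blue, green, grey caps), in the middle 76 x 76 mm of its top, reaching 70.5 mm above the rack's underside. Same frame as the rack. Not to be touched
- lane: fixed grey loading deck, 10 mm thick, ending in the white analyser head. x points down the lane, from the open loading end to the head; y to the left of that; z up; origin on the table below the lane's centre line. The open loading end is 200 mm wide and runs from x = -230 to -40 mm, with no rails; the lane from -45 to 175 mm lies between the rails; the head (220 mm wide, 130 mm high) begins at x = 195 mm
- rails: the two straight aluminium guide rails of the lane, same frame as the lane: each 12 mm wide, from x = -45 to 175 mm, 112 mm apart between their inner faces (10 mm clear on each side of the rack), tops 32 mm above the table (22 mm above the deck). Fixed
- mouth (a point): point on the deck surface on the lane's centre line at the rails' loading ends; axes as the lane
- bay (a point): centre of the blue bay pad, on the deck surface (10 mm above the table) on the lane's centre line, 100 mm past the lane's origin; axes as the lane. The pad is flush, 134 mm long along the lane, so the rack has 12 mm to spare at either end
- load (a joint): travel of the green load button, m: 0 up, 0.006 fully down. Springs back; starts to move at 1.5 N, fully down at 5 N; counts as pressed from 0.0045
- load_top (a point): centre of the top of the green load button (36 mm across), on a grey 66 mm square box; 44 mm above the table, pressed straight down
- eject (a joint): travel of the red eject button, m: 0 up, 0.006 fully down. Springs back. Not to be pressed
- eject_top (a point): centre of the top of the red eject button (36 mm across), on a second grey box beside the first, same size and height; the two may have changed places
- pot_red: specimen pot with yellow body and red lid, 54 mm across, 56 mm tall, standing beside the far rail; leave it alone. Origin at the underside
- pot_white: specimen pot with clear body and white lid, 54 mm across, 56 mm tall, standing beside the far rail; leave it alone. Origin at the underside
- spare_rack: another white tube rack with green caps, 60 x 110 x 65 mm, beyond the lane; leave it alone. Origin at the underside
- bottle: brown bottle, 50 mm across, 85 mm tall; leave it alone. Origin at the underside
- slide_box: blue box of slides, 85 x 75 x 34 mm, beyond the switches; leave it alone. Origin at the underside
- beaker: empty glass beaker, 66 mm across, 75 mm tall; leave it alone. Origin at the underside
Mind the look-alikes: they are no part of the job. Leave any purple look-alike of the rack alone.

How it is judged:
By the outcome, as a careful person would: the job done as asked, in the order asked, and still so for the second after the job is handed in, with the robot touching nothing.
It also fails if it takes over 72 s, if anything falls off the work surface, if the arm or the gripper's body presses on something with over 40 N, if the wrist force passes 120 N, or if a joint passes its speed limit or range.

## Working session

There is one attempt and no reset: what is moved stays moved. The work goes in short steps, Python scripts to look and compute and a tool call to move; the robot and the scene stay as the last step left them, time stands still between calls to the robot, and variables do not carry over. Pictures are saved under pics/ and viewed, about 8 in all and at most 12, crops included, and the job is handed in when it is done.

Besides the shell and the picture viewer there is one more tool, called after ">>>" as name(argument=value, ...), one argument or row to a line, values as JSON. arm_command: Moves the arm, as the interface text tells. Its arguments: {"type":"object","properties":{"rows":{"type":"array","items":{"type":"object","properties":{"fingers":{"type":"number"},"travel":{"type":"array","items":{"type":"number"}},"roll":{"type":"number"}}}}},"required":["rows"]}

```bash
mkdir -p pics; cat > h.py <<'E'
import numpy as np, cv2
from station import *
def cal(n):
    c=get_calibration(n); f=192/np.tan(np.radians(c["fov_y"]/2))
    if "origin" in c: R=np.array(c["attitude"]);t=np.array(c["origin"])
    else:
        s=sense(); M=np.array(c["mount"]); Rt=np.array(s["ee_rot"])
        R=Rt@M[:3,:3]; t=np.array(s["tcp_pos"])+Rt@M[:3,3]
    return f,c["cx"],c["cy"],R,t
def cloud(d,C):
    f,cx,cy,R,t=C; v,u=np.indices(d.shape)
    P=np.stack([(u-cx)/f*d,(v-cy)/f*d,d],-1)
    return P@R.T+t
def proj(p,C):
    f,cx,cy,R,t=C; q=(np.asarray(p)-t)@R
    return q[...,:2]/q[...,2:]*f+[cx,cy]
E
python3 - <<'E'
from h import *
ims=[]
for n in("scene","top"):
    C=cal(n); im,d=capture(n); np.savez(n+".npz",im=im,d=d); ims.append(im)
    print(n,{k:get_calibration(n)[k] for k in("fov_y","origin")})
    for l in("rack","lane","rails","load_top","eject_top","spare_rack","pot_red","beaker","bottle","slide_box"):
        print(l,[(np.round(r["position"],3).tolist(),proj(r["position"],C).round().tolist(),round(r["p"],2)) for r in search_frame(n,l)][:3])
    cv2.imwrite(f"pics/{n}0.png",cv2.resize(im[...,::-1],(800,600)))
print(sense())
E
```

```text
scene {'fov_y': 57.23761320995783, 'origin': array([ 1.17126122, -0.45054968,  0.56222441])}
rack [([0.546, -0.083, 0.056], [259.0, 187.0], 0.85), ([0.391, 0.103, 0.044], [286.0, 147.0], 0.7)]
lane [([0.587, 0.218, 0.027], [359.0, 173.0], 0.76)]
rails [([0.606, 0.119, 0.029], [336.0, 185.0], 0.95), ([0.46, -0.351, 0.044], [144.0, 203.0], 0.54)]
load_top []
eject_top [([0.705, 0.174, 0.047], [380.0, 193.0], 0.67), ([0.577, -0.339, 0.044], [164.0, 230.0], 0.6)]
spare_rack [([0.796, -0.101, 0.045], [313.0, 256.0], 0.58)]
pot_red [([0.591, 0.22, 0.026], [361.0, 174.0], 0.17)]
beaker [([0.702, -0.382, 0.051], [162.0, 274.0], 0.72), ([0.586, 0.222, 0.027], [360.0, 172.0], 0.41)]
bottle [([0.731, -0.279, 0.051], [218.0, 265.0], 0.57)]
slide_box [([0.566, -0.461, 0.035], [106.0, 249.0], 0.79), ([0.575, -0.339, 0.047], [164.0, 229.0], 0.51)]
top {'fov_y': 49.40384755992536, 'origin': array([ 0.34952774, -0.13041996,  1.05397113])}
rack [([0.357, 0.11, 0.045], [158.0, 281.0], 0.83), ([0.517, -0.077, 0.056], [243.0, 220.0], 0.66), ([0.552, 0.188, 0.01], [142.0, 201.0], 0.57)]
lane [([0.556, 0.1
[... 773 characters left out ...]
5547e-03,
       -6.84106742e+01, -1.48155013e+01]), 'joint_velocities': array([ 0.01221371,  0.06163132,  0.03877321, -0.0392126 ,  0.10920157,
       -0.08671089]), 'effort': array([ 1.21770587e-03, -3.90482962e+01,  1.87625760e+01,  4.22434196e+00,
        1.55220449e-02, -4.77142379e-06]), 'tcp_pos': array([ 0.2241608 , -0.58338927,  0.23351265]), 'ee_rot': array([[-9.33481626e-01, -3.58625227e-01,  7.94122803e-07],
       [-3.58625226e-01,  9.33481624e-01,  6.49606771e-05],
       [-2.40378366e-05,  6.03548060e-05, -9.99999998e-01]]), 'wrist_force': array([0.6361091 , 0.04587988, 0.1846857 ]), 'moment': array([ 0.05379711, -0.01174174, -0.02192422]), 'gripper_width': 0.9965502049433571}
```

View pics/top0.png

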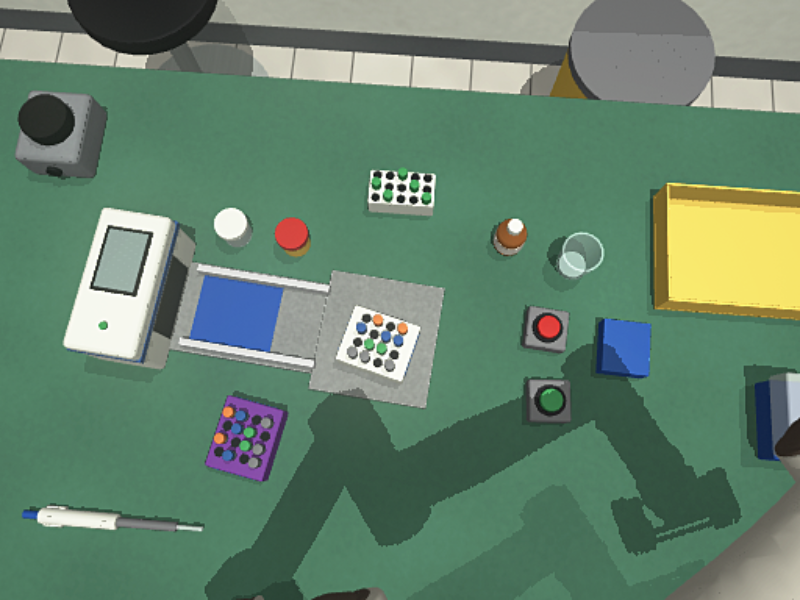

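View pics/scene0.png

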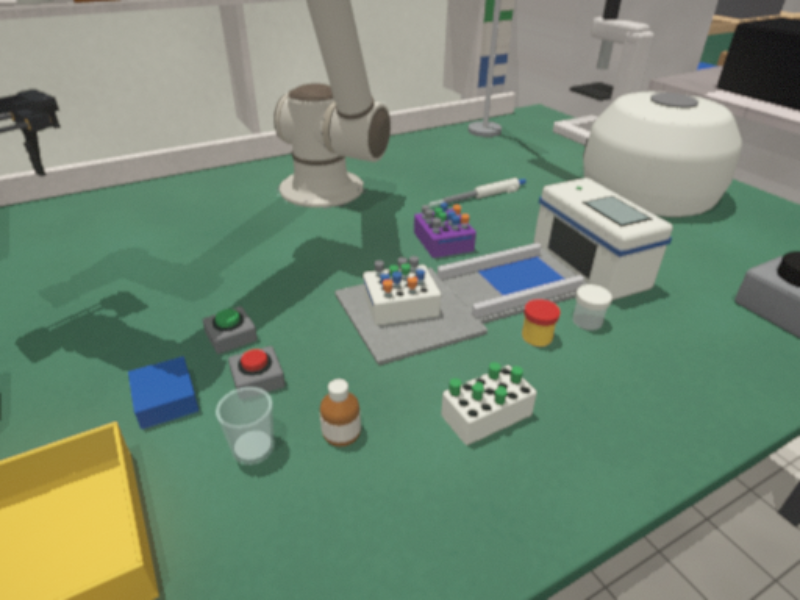

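Top picture: the white rack is at (380,343), on the deck in front of the rails. The purple look-alike is at (247,437). The green button is at (551,400) and the red one at (548,327). The blue pad is at (237,313). The two cameras' network positions differ by up to 3 cm, so I'll check each against depth.

```bash
cat >> h.py <<'E'
def blue(im,P,zr=(-.02,.035)):
    h=cv2.cvtColor(im,cv2.COLOR_RGB2HSV)
    m=((h[...,0]>100)&(h[...,0]<125)&(h[...,1]>130)&(h[...,2]>70)&(P[...,1]>-.1)&(P[...,0]<.8)).astype(np.uint8)
    n,L,S,_=cv2.connectedComponentsWithStats(m); i=1+S[1:,4].argmax()
    return L==i
def white(im,P,near):
    h=cv2.cvtColor(im,cv2.COLOR_RGB2HSV)
    return (h[...,1]<50)&(h[...,2]>150)&(np.hypot(P[...,0]-near[0],P[...,1]-near[1])<.1)
def rect(p):
    (c,(w,h),a)=cv2.minAreaRect((p*1000).astype(np.float32)); return np.round(c,1),np.round((w,h),1),round(a,2)
def onplane(m,z,C):
    f,cx,cy,R,t=C; v,u=np.nonzero(m); r=np.stack([(u-cx)/f,(v-cy)/f,np.ones(len(u))],-1)@R.T
    return (t+r*((z-t[2])/r[:,2])[:,None])
E
python3 - <<'E'
from h import *
for n in("scene","top"):
    z=np.load(n+".npz"); im,d=z["im"],z["d"]; C=cal(n); P=cloud(d,C)
    h=cv2.cvtColor(im,cv2.COLOR_RGB2HSV); g=(h[...,0]>65)&(h[...,0]<90)&(h[...,1]>80)&(d>0)&(d<1.4)&(P[...,0]>.2)&(P[...,0]<.9)&(abs(P[...,1])<.5)
    A=np.c_[P[g][:,:2],np.ones(g.sum())]; print(n,"table plane",np.linalg.lstsq(A,P[g][:,2],rcond=None)[0],get_calibration(n))
    b=blue(im,P); print("blue",b.sum(),rect(onplane(b,.01,C)[:,:2]),"z",np.median(P[b][:,2]), rect(P[b&(d>0)][:,:2]))
    q=[r for r in search_frame(n,"rack")]
    for r in q:
        if r["position"][1]<0: w=white(im,P,r["position"]); w&=(P[...,2]>.045)&(P[...,2]<.065); print("rack",w.sum(),rect(P[w][:,:2]),np.median(P[w][:,2]))
    for lab,lo,hi in(("green",50,95),("red",0,8)):
        m=(h[...,0]>=lo)&(h[...,0]<=hi)&(h[...,1]>110)&(P[...,2]>.036)&(P[...,2]<.055)&(np.hypot(P[...,0]-.51,P[...,1]+.34)<.12)
        print(lab,m.sum(),np.median(P[m],0))
E
```

```text
scene table plane [-0.00328012 -0.00108145  0.00343862] {'fov_y': 57.23761320995783, 'cx': 251.56783505238235, 'cy': 189.89300540973258, 'origin': array([ 1.17126122, -0.45054968,  0.56222441]), 'attitude': array([[ 0.48253861,  0.50946359, -0.71246287],
       [ 0.87586984, -0.27796175,  0.39444809],
       [ 0.00291951, -0.81436117, -0.58035107]])}
blue 677 (array([542.7, 163.3]), array([127.1,  79.9]), 84.89) z 0.011066941163451971 (array([543.8, 162.5]), array([128.9,  81.6]), 84.39)
rack 590 (array([519.4, -76.8]), array([109.1,  92.7]), 75.48) 0.05542033914900585
green 132 [ 0.46017464 -0.35003733  0.04498892]
red 178 [ 0.57282359 -0.34216801  0.04446242]
top table plane [ 8.89336433e-04 -7.36483200e-06  5.31058606e-04] {'fov_y': 49.40384755992536, 'cx': 257.472346994427, 'cy': 192.5782064508652, 'origin': array([ 0.34952774, -0.13041996,  1.05397113]), 'attitude': array([[ 0.07978038, -0.96950581,  0.23171875],
       [-0.99679997, -0.07643002,  0.02341516],
       [-0.00499087, -0.23284532, -0.97250098]])}
blue 2146 (array([557.4, 165. ]), array([133.7, 108.7]), 84.81) z 0.011055141287246495 (array([557.3, 164.6]), array([134.8, 109.6]), 85.13)
rack 1055 (array([519.6, -73.3]), array([109.4,  92.5]), 75.18) 0.055348554545030626
rack 0 (array([0., 0.]), array([0., 0.]), 0.0) nan
green 179 [ 0.45340353 -0.34518911  0.04417506]
red 171 [ 0.5676844  -0.33857575  0.04393285]
  return _methods._mean(a, axis=axis, dtype=dtype,
  ret = ret.dtype.type(ret / rcount)
```

```bash
cat >> h.py <<'E'
B=np.array([557.4,165.])/1000; YAW=84.85
def lane2w(x,y,z=0):
    a=np.radians(YAW); u=np.array([np.cos(a),np.sin(a)]); n=np.array([-u[1],u[0]])
    return np.r_[B+u*(x-.1)+n*y,z]
def w2lane(p):
    a=np.radians(YAW); u=np.array([np.cos(a),np.sin(a)]); n=np.array([-u[1],u[0]])
    q=np.asarray(p)[...,:2]-B; return np.stack([q@u+.1,q@n],-1)
def move(p,yaw=None):
    s=sense(); R=np.array(s["ee_rot"]); print("tcp",np.round(s["tcp_pos"],4),"lane",w2lane(s["tcp_pos"]).round(4),"travel cm",np.round(R.T@(np.array(p)-s["tcp_pos"])*100,2),end=" ")
    if yaw is not None: print("roll",round((np.degrees(np.arctan2(R[1,1],R[0,1]))-yaw+180)%360-180,2),end="")
    print()
E
python3 - <<'E'
from h import *
c=get_calibration("wrist"); print(c)
print(lane2w(-.14,.12),lane2w(-.04,.0))
move([*lane2w(-.11,.1)[:2],.30],YAW)
E
```

```text
{'fov_y': 65.3422378130052, 'cx': 250.61667280037057, 'cy': 189.25243180817142, 'mount': array([[-1.97180694e-03, -9.53313327e-01, -3.01976509e-01,
         8.30181659e-02],
       [ 9.99997486e-01, -2.20227508e-03,  4.22735532e-04,
        -1.02368242e-04],
       [-1.06803476e-03, -3.01974917e-01,  9.53315273e-01,
        -1.50653715e-01],
       [ 0.00000000e+00,  0.00000000e+00,  0.00000000e+00,
         1.00000000e+00]])}
[ 0.41634119 -0.06325953  0.        ] [0.54483311 0.02556516 0.        ]
tcp [ 0.2241 -0.5834  0.2336] lane [-0.6753  0.2647] travel cm [-39.71  43.47  -6.64] roll 26.17
```

>>> arm_command(
  rows=[
    {"fingers": 60,"travel": [-39.7,43.5,-6.6],"roll": 26.2},
    {"fingers": 60,"travel": [-39.7,43.5,-6.6],"roll": 26.2},
    {"fingers": 60,"travel": [-39.7,43.5,-6.6],"roll": 26.2},
    {"fingers": 60,"travel": [-39.7,43.5,-6.6],"roll": 26.2},
    {"fingers": 60,"travel": [-39.7,43.5,-6.6],"roll": 26.2},
    {"fingers": 60,"travel": [-39.7,43.5,-6.6],"roll": 26.2},
    {"fingers": 60,"travel": [-39.7,43.5,-6.6],"roll": 26.2},
    {"fingers": 60,"travel": [-39.7,43.5,-6.6],"roll": 26.2},
    {"fingers": 60,"travel": [-39.7,43.5,-6.6],"roll": 26.2},
    {"fingers": 60,"travel": [-39.7,43.5,-6.6],"roll": 26.2},
  ],
)

```text
time_s: 2.2
tcp_pos: [0.403, -0.1251, 0.2893]
ee_rot: [[-0.996, 0.09, 0.002], [0.09, 0.996, 0.0], [-0.002, 0.0, -1.0]]
wrist_force: [1.1, -0.7, -0.4]
gripper_width: 0.598
```

```bash
python3 - <<'E'
from h import *
move([*lane2w(-.11,.1)[:2],.30],YAW)
E
```

```text
tcp [ 0.403  -0.1251  0.2893] lane [-0.2028  0.1277] travel cm [-2.77  9.28 -1.07] roll -0.03
```

>>> arm_command(
  rows=[
    {"fingers": 60,"travel": [-1.8,9.3,-1.1]},
    {"fingers": 60,"travel": [-1.8,9.3,-1.1]},
    {"fingers": 60,"travel": [-1.8,9.3,-1.1]},
    {"fingers": 60,"travel": [-1.8,9.3,-1.1]},
    {"fingers": 60,"travel": [-1.8,9.3,-1.1]},
  ],
)

```text
validation failed for argument at $.ro...
```

```bash
cat >> h.py <<'E'
def look(name=None,near=None):
    C=cal("wrist"); im,d=capture("wrist"); P=cloud(d,C); np.savez("wrist.npz",im=im,d=d)
    if name: cv2.imwrite(f"pics/{name}.png",cv2.resize(im[...,::-1],(800,600)))
    return im,d,C,P
def rackpose(im,d,P,near):
    w=white(im,P,near)&(P[...,2]>.045)&(P[...,2]<.065)&(d>0)
    return w.sum(),rect(w2lane(P[w])),np.median(P[w][:,2])
E
python3 - <<'E'
from h import *
im,d,C,P=look("w1"); b=blue(im,P); print("blue",b.sum(),rect(onplane(b,.01,C)[:,:2]),rect(P[b&(d>0)][:,:2]),np.median(P[b][:,2]))
print(rackpose(im,d,P,[.52,-.075]), sense()["tcp_pos"])
w=(P[...,2]>.027)&(P[...,2]<.037)&(d>0); L=w2lane(P[w])*1000
for s in(1,-1):
    k=(abs(L[:,1]*s-62)<12)&(L[:,0]>-60)&(L[:,0]<170); q=L[k]
    print("rail",s,len(q),q.min(0),q.max(0),np.polyfit(q[:,0],q[:,1],1),np.percentile(q[:,1],[3,97]))
E
```

```text
blue 3872 (array([561.9, 166.7]), array([135.2, 101.5]), 84.68) (array([497.2,  79.4]), array([371.1, 104.5]), 63.05) 0.010662105448115827
(np.int64(1574), (array([-141.2,   16.4]), array([ 92.3, 109.2]), 80.21), np.float64(0.05465801013084606)) [ 0.40625005 -0.12033351  0.29019453]
rail 1 1194 [-45.25573242  57.23394266] [169.94229559  69.13403344] [-2.21796014e-03  6.35152059e+01] [57.78301249 68.24162529]Traceback (most recent call last):
  File "<stdin>", line 7, in <module>
    return umr_minimum(a, axis, None, out, keepdims, initial, where)
ValueError: zero-size array to reduction operation minimum which has no identity
```

View pics/w1.png

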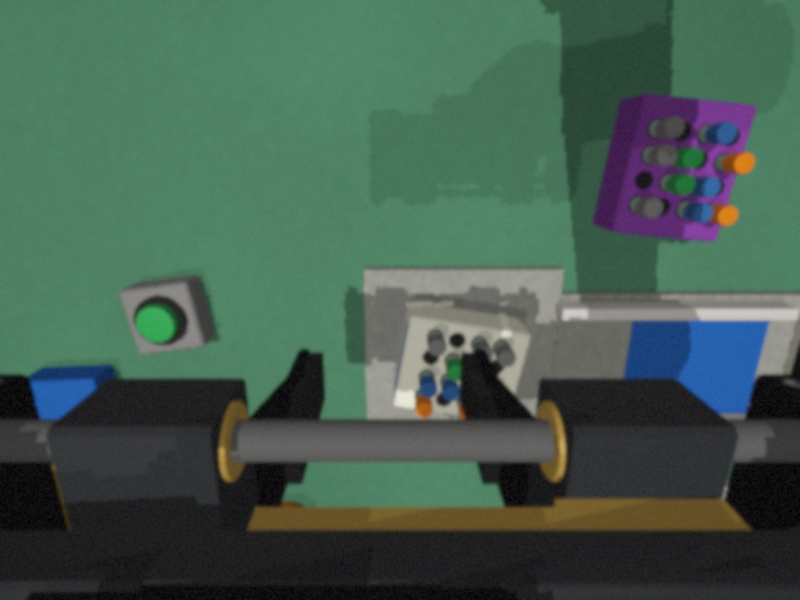

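The wrist view shows the rack at (465,355), partly behind the gripper. The purple look-alike is at (680,165) and the green button at (158,320). The rack pose agrees with the top camera. Next I'll check the lane's centre line against both rails.

```bash
python3 - <<'E'
from h import *
for n in("scene","top"):
    z=np.load(n+".npz"); d=z["d"]; P=cloud(d,cal(n)); w=(P[...,2]>.028)&(P[...,2]<.037)&(d>0); L=w2lane(P[w])*1000
    for s in(1,-1):
        k=(abs(L[:,1]*s-62)<14)&(L[:,0]>-60)&(L[:,0]<178); q=L[k]
        if len(q): print(n,s,len(q),q.min(0).round(1),q.max(0).round(1),np.polyfit(q[:,0],q[:,1],1).round(4),np.median(q[:,1]).round(1))
    w=(P[...,2]>.006)&(P[...,2]<.016)&(d>0); L=w2lane(P[w])*1000; q=L[(abs(L[:,1])<115)&(L[:,0]>-245)&(L[:,0]<-50)]; print("deck",rect(q/1000))
move([*lane2w(-.141,.1)[:2],.12],YAW)
E
```

```text
scene 1 235 [-46.9  55.1] [171.7  73.2] [3.20000e-03 6.18075e+01] 61.0
scene -1 291 [-48.3 -68.6] [171.3 -51.6] [ 2.20000e-03 -6.19272e+01] -62.6
deck (array([-141.6,    1. ]), array([183. , 202.4]), 0.03)
top 1 425 [-45.2  56.8] [174.6  69.5] [1.60000e-03 6.32698e+01] 63.4
top -1 408 [-45.2 -67.1] [173.7 -53.6] [ 1.1000e-03 -6.0223e+01] -60.0
deck (array([-147.2,    0.6]), array([194.4, 201. ]), 0.02)
tcp [ 0.4063 -0.1203  0.2902] lane [-0.1977  0.1249] travel cm [-2.43  5.63 17.04] roll 0.36
```

```bash
cat >> h.py <<'E'
YAW=84.93; B=B+.0015*np.array([-np.sin(np.radians(YAW)),np.cos(np.radians(YAW))])
E
python3 - <<'E'
from h import *
move([*lane2w(-.143,.11)[:2],.04],YAW); print(rect(w2lane(cloud(np.load("top.npz")["d"],cal("top"))[white(np.load("top.npz")["im"],cloud(np.load("top.npz")["d"],cal("top")),[.52,-.073])])))
E
```

```text
tcp [ 0.4063 -0.1203  0.2902] lane [-0.1976  0.1238] travel cm [-1.27  5.4  25.04] roll 0.28
(array([-135.5,    6.8]), array([183.8, 188.1]), 89.61)
```

>>> arm_command(
  rows=[
    {"fingers": 60,"travel": [-1.3,5.4,5],"roll": 0.3},
    {"fingers": 60,"travel": [-1.3,5.4,10],"roll": 0.3},
    {"fingers": 60,"travel": [-1.3,5.4,14],"roll": 0.3},
    {"fingers": 60,"travel": [-1.3,5.4,18],"roll": 0.3},
    {"fingers": 60,"travel": [-1.3,5.4,22],"roll": 0.3},
    {"fingers": 60,"travel": [-1.3,5.4,24],"roll": 0.3},
    {"fingers": 60,"travel": [-1.3,5.4,25],"roll": 0.3},
    {"fingers": 60,"travel": [-1.3,5.4,25],"roll": 0.3},
    {"fingers": 60,"travel": [-1.3,5.4,25],"roll": 0.3},
    {"fingers": 60,"travel": [-1.3,5.4,25],"roll": 0.3},
  ],
)

```text
time_s: 3.25
tcp_pos: [0.4218, -0.0743, 0.0398]
ee_rot: [[-0.995, 0.095, 0.003], [0.095, 0.995, 0.001], [-0.003, 0.001, -1.0]]
wrist_force: [0.2, 0.7, -0.1]
gripper_width: 0.603
```

```bash
python3 - <<'E'
from h import *
move([*lane2w(-.143,.0555)[:2],.04],YAW); s=sense(); print(s["wrist_force"],s["gripper_width"],s["ee_rot"])
E
```

```text
tcp [ 0.4218 -0.0743  0.0398] lane [-0.1504  0.1124] travel cm [-5.69  0.78  0.  ] roll -0.41
[ 0.15898491  0.73045831 -0.14576627] 0.6034710506409889 [[-9.95430680e-01  9.54278968e-02  3.35813345e-03]
 [ 9.54302903e-02  9.95435958e-01  5.59535591e-04]
 [-3.28941148e-03  8.77446544e-04 -9.99994205e-01]]
```

>>> arm_command(
  rows=[
    {"fingers": 60,"travel": [-1,0.8,0],"roll": -0.4},
    {"fingers": 60,"travel": [-2,0.8,0],"roll": -0.4},
    {"fingers": 60,"travel": [-2.5,0.8,0],"roll": -0.4},
    {"fingers": 60,"travel": [-3,0.8,0],"roll": -0.4},
    {"fingers": 60,"travel": [-3.4,0.8,0],"roll": -0.4},
    {"fingers": 60,"travel": [-3.8,0.8,0],"roll": -0.4},
    {"fingers": 60,"travel": [-4.2,0.8,0],"roll": -0.4},
    {"fingers": 60,"travel": [-4.6,0.8,0],"roll": -0.4},
    {"fingers": 60,"travel": [-4.9,0.8,0],"roll": -0.4},
    {"fingers": 60,"travel": [-5.2,0.8,0],"roll": -0.4},
  ],
)

```text
time_s: 4.25
tcp_pos: [0.4733, -0.0716, 0.0384]
ee_rot: [[-0.996, 0.089, -0.0], [0.089, 0.996, -0.0], [0.0, -0.0, -1.0]]
wrist_force: [-1.8, -0.5, -0.5]
gripper_width: 0.6
```

```bash
cat >> h.py <<'E'
def toprack():
    C=cal("top"); im,d=capture("top"); P=cloud(d,C); np.savez("top.npz",im=im,d=d)
    r=[]
    for q in search_frame("top","rack"):
        if abs(w2lane(q["position"])[1])<.08 and q["position"][2]>.03:
            w=white(im,P,q["position"])&(P[...,2]>.045)&(P[...,2]<.065)&(d>0)&(abs(w2lane(P)[...,1])<.08)
            n,L,S,_=cv2.connectedComponentsWithStats(cv2.morphologyEx(w.astype(np.uint8),cv2.MORPH_CLOSE,np.ones((9,9)))); k=w&(L==1+S[1:,4].argmax())
            r.append((k.sum(),rect(w2lane(P[k]))))
    return im,d,C,P,r
E
python3 - <<'E'
from h import *
s=sense();print(s["wrist_force"]);move([*lane2w(-.143,.0555)[:2],.04],YAW); im,d,C,P,r=toprack(); print(r)
cv2.imwrite("pics/t2.png",cv2.resize(im[150:290,150:336,::-1],(744,560)))
E
```

```text
[-1.7935509  -0.45304671 -0.52894525]
tcp [ 0.4733 -0.0716  0.0384] lane [-0.1431  0.0614] travel cm [-0.59  0.01 -0.16] roll -0.02
[(np.int64(135), (array([-172.6,  -18.9]), array([45.5, 39. ]), 88.26))]
```

View pics/t2.png

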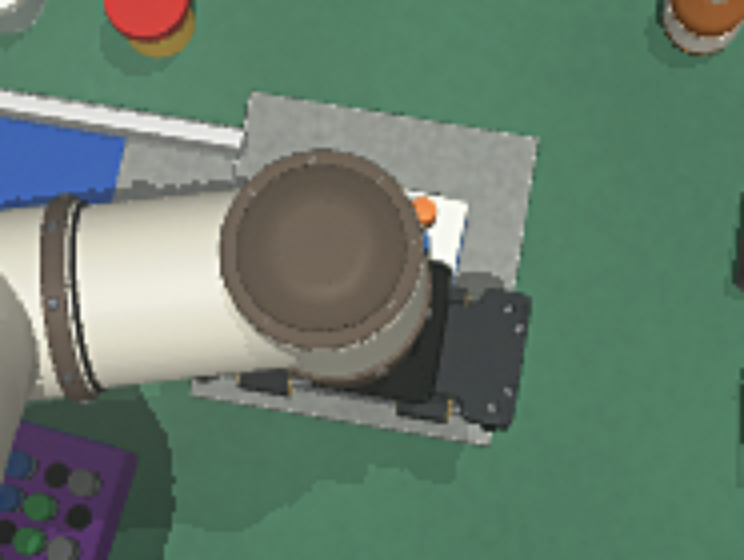

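The arm hides most of the rack in the crop. Its rear far corner at (465,205) is visible and puts the rack centre at about y = +4 mm. I'll push the remaining ~5 mm, back off and lift.

>>> arm_command(
  rows=[
    {"fingers": 60,"travel": [-0.2,0,-0.1],"roll": 0},
    {"fingers": 60,"travel": [-0.4,0,-0.1],"roll": 0},
    {"fingers": 60,"travel": [-0.5,0,-0.1],"roll": 0},
    {"fingers": 60,"travel": [-0.5,0,-0.1],"roll": 0},
    {"fingers": 60,"travel": [3,0,-0.1],"roll": 0},
    {"fingers": 60,"travel": [6,-3,-4],"roll": 0},
    {"fingers": 60,"travel": [6,-8,-8],"roll": 0},
    {"fingers": 60,"travel": [6,-12,-10],"roll": 0},
    {"fingers": 60,"travel": [6,-15,-10],"roll": 0},
    {"fingers": 60,"travel": [6,-17,-10],"roll": 0},
  ],
)

```text
time_s: 5.35
tcp_pos: [0.4003, -0.2385, 0.141]
ee_rot: [[-0.996, 0.09, 0.008], [0.09, 0.996, -0.002], [-0.008, -0.002, -1.0]]
wrist_force: [-0.4, 1.0, -0.2]
gripper_width: 0.601
```

```bash
python3 - <<'E'
from h import *
im,d,C,P,r=toprack(); print("top",r)
C=cal("scene"); i2,d2=capture("scene"); P2=cloud(d2,C); print("scene",rackpose(i2,d2,P2,lane2w(-.143,0)))
i3,d3,C3,P3=look(); print("wrist",rackpose(i3,d3,P3,lane2w(-.143,0)))
cv2.imwrite("pics/t3.png",cv2.resize(im[150:290,150:336,::-1],(744,560)))
move([*lane2w(-.235,0.0)[:2],.14],YAW+90)
E
```

```text
Traceback (most recent call last):
  File "h.py", line 55, in toprack
    n,L,S,_=cv2.connectedComponentsWithStats(cv2.morphologyEx(w.astype(np.uint8),cv2.MORPH_CLOSE,np.ones((9,9)))); k=w&(L==1+S[1:,4].argmax())
                                                                                                                             ~~~~~~~~~~~~~~^^
ValueError: attempt to get argmax of an empty sequence
```

```bash
sed -i 's/if abs(w2lane(q\["position"\])\[1\])<.08 and q\["position"\]\[2\]>.03:/if abs(w2lane(q["position"])[1])<.05 and w2lane(q["position"])[0]<.17 and q["position"][2]>.04:/' h.py
python3 - <<'E'
from h import *
try: im,d,C,P,r=toprack(); print("top",r)
except Exception as e: print(e)
z=np.load("top.npz"); im=z["im"]
C=cal("scene"); i2,d2=capture("scene"); P2=cloud(d2,C); print("scene",rackpose(i2,d2,P2,lane2w(-.143,0)))
i3,d3,C3,P3=look(); print("wrist",rackpose(i3,d3,P3,lane2w(-.143,0)))
cv2.imwrite("pics/t3.png",cv2.resize(np.hstack([im[150:290,150:336,::-1],i2[110:250,190:376,::-1]]),(800,301)))
move([*lane2w(-.235,0.0)[:2],.14],YAW+90)
E
```

```text
top [(np.int64(373), (array([-135.8,  -26.3]), array([ 43.3, 110.2]), 87.18))]
scene (np.int64(489), (array([-138.6,   -2.5]), array([ 91.7, 110.3]), 88.71), np.float64(0.05531186241205466))
wrist (np.int64(0), (array([0., 0.]), array([0., 0.]), 0.0), np.float64(nan))
tcp [ 0.3986 -0.2349  0.1383] lane [-0.3123  0.1214] travel cm [-12.15   7.72  -0.16] roll -89.95
  return _methods._mean(a, axis=axis, dtype=dtype,
  ret = ret.dtype.type(ret / rcount)
```

View pics/t3.png

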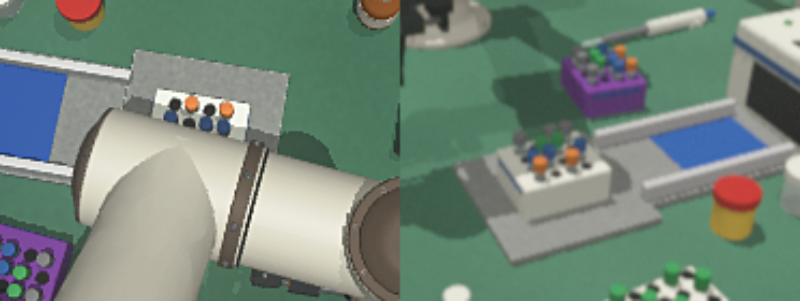

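The scene crop shows the rack on the deck nearly square and in line with the lane, at about y = -1 mm relative to the rails and -1 to -3° yaw. Next I'll go behind it, and the two-finger push should square it.

>>> arm_command(
  rows=[
    {"fingers": 40,"travel": [-4,3,0],"roll": -9},
    {"fingers": 40,"travel": [-8,5,0],"roll": -18},
    {"fingers": 40,"travel": [-12.1,6.7,0],"roll": -27},
    {"fingers": 40,"travel": [-12.1,6.7,0],"roll": -36},
    {"fingers": 40,"travel": [-12.1,6.7,0],"roll": -45},
    {"fingers": 40,"travel": [-12.1,6.7,0],"roll": -54},
    {"fingers": 40,"travel": [-12.1,6.7,0],"roll": -63},
    {"fingers": 40,"travel": [-12.1,6.7,0],"roll": -72},
    {"fingers": 40,"travel": [-12.1,6.7,0],"roll": -81},
    {"fingers": 40,"travel": [-12.1,6.7,0],"roll": -90},
  ],
)

```text
time_s: 6.65
tcp_pos: [0.525, -0.1781, 0.1382]
ee_rot: [[-0.15, -0.989, -0.0], [-0.989, 0.15, 0.0], [0.0, 0.0, -1.0]]
wrist_force: [0.3, -1.0, 0.6]
gripper_width: 0.396
```

```bash
python3 - <<'E'
from h import *
move([*lane2w(-.235,0.0)[:2],.04],YAW+90)
im,d,C,P,r=toprack(); print("top",r)
C=cal("scene"); i2,d2=capture("scene"); P2=cloud(d2,C); print("scene",rackpose(i2,d2,P2,lane2w(-.143,0)))
i3,d3,C3,P3=look(); print("wrist",rackpose(i3,d3,P3,lane2w(-.143,0)))
E
```

```text
tcp [ 0.525  -0.1781  0.1382] lane [-0.2446  0.0005] travel cm [-0.96  0.01  9.82] roll -3.58
top [(np.int64(755), (array([-135.3,    3.2]), array([ 83.9, 108.5]), 89.49))]
scene (np.int64(518), (array([-138.4,   -2.7]), array([ 92.1, 108.7]), 88.9), np.float64(0.05552280931841985))
wrist (np.int64(1068), (array([-154.1,   -2.2]), array([86.7, 73.3]), 86.42), np.float64(0.05481981974794431))
```

>>> arm_command(
  rows=[
    {"fingers": 40,"travel": [0,0,3],"roll": -3.6},
    {"fingers": 40,"travel": [0,0,6],"roll": -3.6},
    {"fingers": 40,"travel": [0,0,9],"roll": -3.6},
    {"fingers": 40,"travel": [-0.5,0,9.8],"roll": -3.6},
    {"fingers": 40,"travel": [-1,0,9.8],"roll": -3.6},
    {"fingers": 40,"travel": [-2,0,9.8],"roll": -3.6},
    {"fingers": 40,"travel": [-3,0,9.8],"roll": -3.6},
  ],
)

```text
time_s: 7.55
tcp_pos: [0.531, -0.149, 0.0421]
ee_rot: [[-0.096, -0.995, 0.003], [-0.995, 0.096, -0.0], [-0.0, -0.003, -1.0]]
wrist_force: [0.9, 0.1, 0.6]
gripper_width: 0.4
```

```bash
python3 - <<'E'
from h import *
print(sense()["wrist_force"]);move([*lane2w(-.165,0.0)[:2],.04],YAW+90)
E
```

```text
[0.91234255 0.1266464  0.55694882]
tcp [ 0.531  -0.149   0.0421] lane [-0.2151 -0.0029] travel cm [-5.    0.33  0.21] roll -0.47
```

>>> arm_command(
  rows=[
    {"fingers": 40,"travel": [-0.6,0.3,0.2],"roll": -0.5},
    {"fingers": 40,"travel": [-1.1,0.3,0.2],"roll": -0.5},
    {"fingers": 40,"travel": [-1.6,0.3,0.2],"roll": -0.5},
    {"fingers": 40,"travel": [-2.1,0.3,0.2],"roll": -0.5},
    {"fingers": 40,"travel": [-2.6,0.3,0.2],"roll": -0.5},
    {"fingers": 40,"travel": [-3.1,0.3,0.2],"roll": -0.5},
    {"fingers": 40,"travel": [-3.6,0.3,0.2],"roll": -0.5},
    {"fingers": 40,"travel": [-4.1,0.3,0.2],"roll": -0.5},
    {"fingers": 40,"travel": [-4.5,0.3,0.2],"roll": -0.5},
    {"fingers": 40,"travel": [-4.5,0.3,0.2],"roll": -0.5},
  ],
)

```text
time_s: 8.55
tcp_pos: [0.5309, -0.104, 0.0382]
ee_rot: [[-0.088, -0.996, 0.0], [-0.996, 0.088, 0.001], [-0.001, -0.0, -1.0]]
wrist_force: [-0.6, -0.2, -0.5]
gripper_width: 0.401
```

```bash
python3 - <<'E'
from h import *
print(sense()["wrist_force"]);move([*lane2w(-.1,0.0)[:2],.04],YAW+90)
try: im,d,C,P,r=toprack(); print("top",r)
except Exception as e: print(e)
C=cal("scene"); i2,d2=capture("scene"); P2=cloud(d2,C); print("scene",rackpose(i2,d2,P2,lane2w(-.105,0)))
im=np.load("top.npz")["im"]
cv2.imwrite("pics/t4.png",cv2.resize(np.hstack([im[150:290,110:296,::-1],i2[110:250,210:396,::-1]]),(800,301)))
E
```

```text
[-0.55171941 -0.16206545 -0.46403963]
tcp [ 0.5309 -0.104   0.0382] lane [-0.1702  0.0011] travel cm [-7.02 -0.12 -0.17] roll 0.05
top [(np.int64(311), (array([-89.7,  20.6]), array([79.9, 49.5]), 0.36))]
scene (np.int64(234), (array([-85.4, -26.6]), array([136.1,  69.2]), 41.06), np.float64(0.05468262046065442))
```

View pics/t4.png

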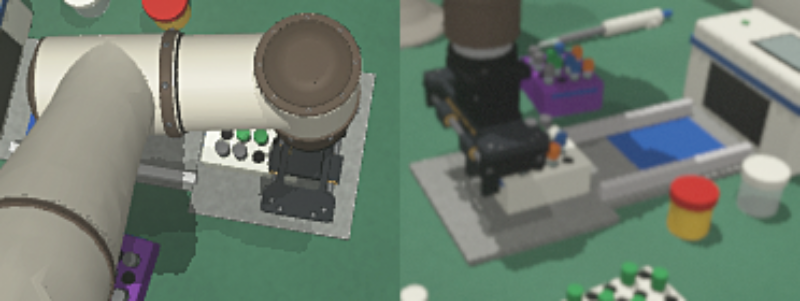

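The crop shows the rack square before the rails, with its left edge at y = 45.4 mm, front at x = -50 mm and yaw 0.4°. I'll go on into the lane.

>>> arm_command(
  rows=[
    {"fingers": 40,"travel": [-0.6,-0.1,-0.2],"roll": 0},
    {"fingers": 40,"travel": [-1.3,-0.1,-0.2],"roll": 0},
    {"fingers": 40,"travel": [-2,-0.1,-0.2],"roll": 0},
    {"fingers": 40,"travel": [-2.7,-0.1,-0.2],"roll": 0},
    {"fingers": 40,"travel": [-3.4,-0.1,-0.2],"roll": 0},
    {"fingers": 40,"travel": [-4.1,-0.1,-0.2],"roll": 0},
    {"fingers": 40,"travel": [-4.8,-0.1,-0.2],"roll": 0},
    {"fingers": 40,"travel": [-5.5,-0.1,-0.2],"roll": 0},
    {"fingers": 40,"travel": [-6.2,-0.1,-0.2],"roll": 0},
    {"fingers": 40,"travel": [-6.8,-0.1,-0.2],"roll": 0},
  ],
)

```text
time_s: 9.7
tcp_pos: [0.5379, -0.0365, 0.0405]
ee_rot: [[-0.088, -0.996, -0.0], [-0.996, 0.088, 0.0], [-0.0, 0.0, -1.0]]
wrist_force: [0.2, -1.6, 0.2]
gripper_width: 0.402
```

```bash
python3 - <<'E'
from h import *
print(sense()["wrist_force"],sense()["moment"]);move([*lane2w(.0355,0.0)[:2],.04],YAW+90)
try: im,d,C,P,r=toprack(); print("top",r)
except Exception as e: print(e)
C=cal("scene"); i2,d2=capture("scene"); P2=cloud(d2,C); x=w2lane(sense()["tcp_pos"])[0]+.0645; print("scene",x,rackpose(i2,d2,P2,lane2w(x,0)))
E
```

```text
[ 0.24151411 -1.57603433  0.21629902] [-0.37863415  0.13069736  0.02389949]
tcp [ 0.5379 -0.0365  0.0405] lane [-1.024e-01  1.000e-04] travel cm [-13.79  -0.02   0.05] roll 0.04
top [(np.int64(254), (array([-19.3,  21.2]), array([75.1, 45.6]), 0.5))]
scene -0.03791809189034029 (np.int64(188), (array([-30.8, -43.8]), array([111.7,  42.4]), 24.12), np.float64(0.05399783636854433))
```

>>> arm_command(
  rows=[
    {"fingers": 40,"travel": [-0.7,0,0],"roll": 0},
    {"fingers": 40,"travel": [-1.4,0,0],"roll": 0},
    {"fingers": 40,"travel": [-2.1,0,0],"roll": 0},
    {"fingers": 40,"travel": [-2.8,0,0],"roll": 0},
    {"fingers": 40,"travel": [-3.5,0,0],"roll": 0},
    {"fingers": 40,"travel": [-4.2,0,0],"roll": 0},
    {"fingers": 40,"travel": [-4.9,0,0],"roll": 0},
    {"fingers": 40,"travel": [-5.6,0,0],"roll": 0},
    {"fingers": 40,"travel": [-6.3,0,0],"roll": 0},
    {"fingers": 40,"travel": [-7,0,0],"roll": 0},
  ],
)

```text
time_s: 10.85
tcp_pos: [0.5441, 0.033, 0.0406]
ee_rot: [[-0.088, -0.996, -0.0], [-0.996, 0.088, -0.0], [0.0, 0.0, -1.0]]
wrist_force: [-1.2, -4.1, 4.2]
gripper_width: 0.398
```

```bash
python3 - <<'E'
from h import *
print(sense()["wrist_force"],sense()["moment"]);move([*lane2w(.0355,0.0)[:2],.04],YAW+90)
try: im,d,C,P,r=toprack(); print("top",r)
except Exception as e: print(e)
E
```

```text
[-1.15853962 -4.14503626  4.19691278] [-1.31108912  0.14486962 -0.00607656]
tcp [0.5441 0.033  0.0406] lane [-0.0326  0.0001] travel cm [-6.81 -0.02  0.06] roll 0.03
top [(np.int64(210), (array([52.3, 27.9]), array([69.8, 34.1]), 1.49))]
```

```bash
python3 - <<'E'
from h import *
im=np.load("top.npz")["im"]; i2,d2=capture("scene"); print(sense()["wrist_force"],sense()["moment"],sense()["time_s"])
cv2.imwrite("pics/t5.png",cv2.resize(np.hstack([im[150:270,110:230,::-1],i2[110:230,250:370,::-1]]),(800,400)))
E
```

```text
[0.12441633 0.03210796 0.04192384] [0.02111977 0.09469829 0.02627079] 11.0
```

View pics/t5.png

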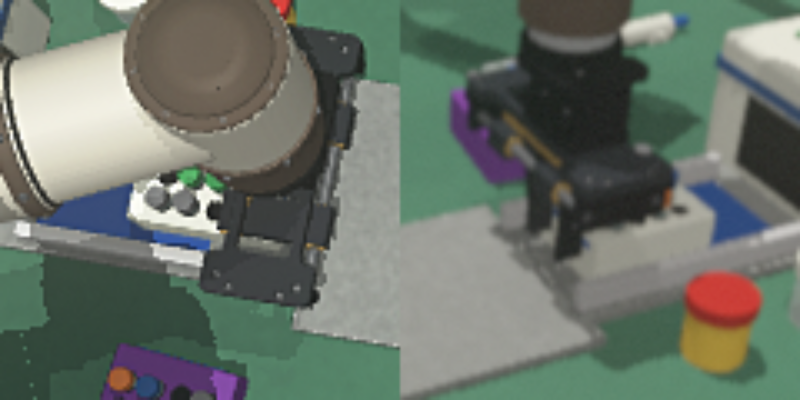

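The rack stands between the rails with gaps on both sides. The force spike was transient and now reads about 0. I'll make the last push, slowing at the end, then back straight off.

>>> arm_command(
  rows=[
    {"fingers": 40,"travel": [-0.7,0,0],"roll": 0},
    {"fingers": 40,"travel": [-1.4,0,0],"roll": 0},
    {"fingers": 40,"travel": [-2.1,0,0],"roll": 0},
    {"fingers": 40,"travel": [-2.8,0,0],"roll": 0},
    {"fingers": 40,"travel": [-3.5,0,0],"roll": 0},
    {"fingers": 40,"travel": [-4.2,0,0],"roll": 0},
    {"fingers": 40,"travel": [-4.9,0,0],"roll": 0},
    {"fingers": 40,"travel": [-5.5,0,0],"roll": 0},
    {"fingers": 40,"travel": [-6,0,0],"roll": 0},
    {"fingers": 40,"travel": [-6.4,0,0],"roll": 0},
  ],
)

```text
time_s: 12.0
tcp_pos: [0.5497, 0.0968, 0.0405]
ee_rot: [[-0.088, -0.996, -0.0], [-0.996, 0.088, 0.0], [-0.0, 0.0, -1.0]]
wrist_force: [0.6, -0.8, -0.7]
gripper_width: 0.402
```

```bash
python3 - <<'E'
from h import *
print(sense()["wrist_force"]);move([*lane2w(.0355,0.0)[:2],.04],YAW+90)
try: im,d,C,P,r=toprack(); print("top",r)
except Exception as e: print(e)
E
```

```text
[ 0.61444472 -0.78394943 -0.68235511]
tcp [0.5497 0.0968 0.0405] lane [0.0314 0.0002] travel cm [-0.41 -0.02  0.05] roll 0.04
top [(np.int64(188), (array([118. ,  26.4]), array([36.8, 64.2]), 88.3))]
```

>>> arm_command(
  rows=[
    {"fingers": 40,"travel": [-0.2,0,0],"roll": 0},
    {"fingers": 40,"travel": [-0.4,0,0],"roll": 0},
    {"fingers": 40,"travel": [-0.4,0,0],"roll": 0},
    {"fingers": 40,"travel": [2,0,0],"roll": 0},
    {"fingers": 40,"travel": [6,0,0],"roll": 0},
    {"fingers": 40,"travel": [9,0,-3],"roll": 0},
    {"fingers": 20,"travel": [13,0,-8],"roll": 0},
    {"fingers": 0,"travel": [18,0,-12],"roll": 0},
    {"fingers": 0,"travel": [23,0,-16],"roll": 0},
    {"fingers": 0,"travel": [28,0,-16],"roll": 0},
  ],
)

```text
time_s: 13.1
tcp_pos: [0.5297, -0.149, 0.1932]
ee_rot: [[-0.086, -0.996, 0.007], [-0.996, 0.086, -0.0], [-0.0, -0.007, -1.0]]
wrist_force: [1.7, -0.2, -0.9]
gripper_width: 0.125
```

```bash
python3 - <<'E'
from h import *
im,d,C,P,r=toprack(); print("top",r)
C2=cal("scene"); i2,d2=capture("scene"); P2=cloud(d2,C2); print("scene",rackpose(i2,d2,P2,lane2w(.1,0)))
i3,d3,C3,P3=look(); print("wrist",rackpose(i3,d3,P3,lane2w(.1,0)))
cv2.imwrite("pics/t6.png",cv2.resize(np.hstack([im[150:250,100:200,::-1],i2[90:190,280:380,::-1]]),(800,400)))
h=cv2.cvtColor(i3,cv2.COLOR_RGB2HSV)
m=(h[...,0]>=50)&(h[...,0]<=95)&(h[...,1]>110)&(P3[...,2]>.036)&(P3[...,2]<.055)&(np.hypot(P3[...,0]-.453,P3[...,1]+.345)<.05)
print("green",m.sum(),np.median(P3[m],0) if m.any() else 0)
move([.453,-.346,.12])
E
```

```text
top []
scene (np.int64(477), (array([97.8, -2.7]), array([ 93., 112.]), 89.34), np.float64(0.0550495847689918))
wrist (np.int64(0), (array([0., 0.]), array([0., 0.]), 0.0), np.float64(nan))
green 0 0
tcp [ 0.528  -0.1488  0.1896] lane [-2.152e-01  1.000e-04] travel cm [20.32  5.69  6.94]
  return _methods._mean(a, axis=axis, dtype=dtype,
  ret = ret.dtype.type(ret / rcount)
```

View pics/t6.png

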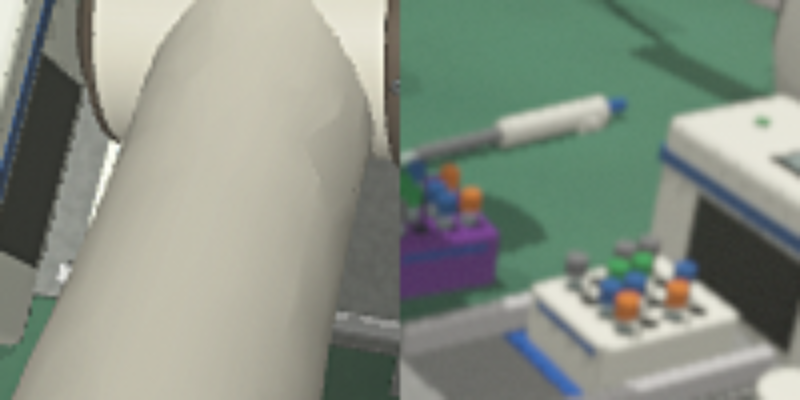

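The scene camera puts the rack on the pad at x = 98 mm, y about -1 mm and yaw -0.7°, with a blue strip showing behind it. Top and wrist views are blocked by the arm. Next I'll move over the green button.

>>> arm_command(
  rows=[
    {"fingers": 0,"travel": [5,1.4,0],"roll": 0},
    {"fingers": 0,"travel": [9.5,2.8,2],"roll": 0},
    {"fingers": 0,"travel": [14,4,4],"roll": 0},
    {"fingers": 0,"travel": [18,5.2,6],"roll": 0},
    {"fingers": 0,"travel": [20.3,5.7,6.9],"roll": 0},
    {"fingers": 0,"travel": [20.3,5.7,6.9],"roll": 0},
  ],
)

```text
time_s: 13.9
tcp_pos: [0.4516, -0.3456, 0.1172]
ee_rot: [[-0.091, -0.996, -0.005], [-0.996, 0.09, 0.003], [-0.002, 0.005, -1.0]]
wrist_force: [-0.4, 0.5, -0.0]
gripper_width: 0.006
```

```bash
python3 - <<'E'
from h import *
i3,d3,C3,P3=look()
im,d,C,P,r=toprack(); print("top",r)
for nm,I,Q in(("wrist",i3,P3),("top",im,P)):
    h=cv2.cvtColor(I,cv2.COLOR_RGB2HSV)
    m=(h[...,0]>=50)&(h[...,0]<=95)&(h[...,1]>110)&(Q[...,2]>.036)&(Q[...,2]<.055)&(np.hypot(Q[...,0]-.453,Q[...,1]+.345)<.05)
    print(nm,"green",m.sum(),np.median(Q[m],0) if m.any() else 0)
cv2.imwrite("pics/t7.png",cv2.resize(np.hstack([cv2.resize(im[150:270,100:260,::-1],(512,384)),i3[...,::-1]]),(800,300)))
print(sense()["gripper_width"]); move([.453,-.346,.06])
E
```

```text
top [(np.int64(875), (array([100.7,  -1.3]), array([110.6,  91.5]), 0.32))]
wrist green 1490 [ 0.45366641 -0.34774175  0.04349856]
top green 23 [ 0.45323098 -0.33182911  0.04312441]
0.003925871206761103
tcp [ 0.4542 -0.344   0.12  ] lane [-0.4162  0.0563] travel cm [0.21 0.1  6.  ]
```

View pics/t7.png

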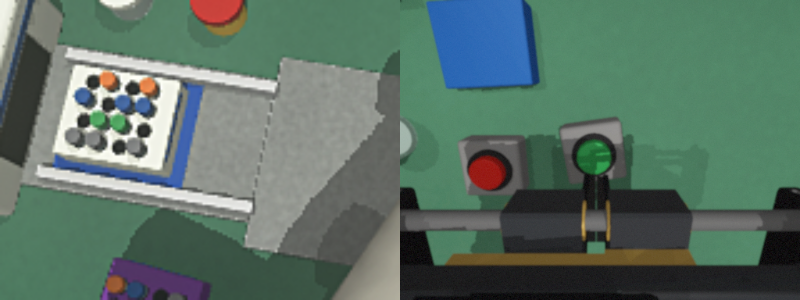

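Top view: the rack is square on the pad at x = 100.7, y = -1.3 mm, yaw 0.3°, clear of both rails. In the wrist view the shut fingers are over the green button at (595,155), and the red one at (490,172) is clear. I'll press stepwise.

>>> arm_command(
  rows=[
    {"fingers": 0,"travel": [0.2,0.1,3],"roll": 0},
    {"fingers": 0,"travel": [0.2,0.1,5],"roll": 0},
    {"fingers": 0,"travel": [0.2,0.1,6],"roll": 0},
    {"fingers": 0,"travel": [0.2,0.1,6.4],"roll": 0},
    {"fingers": 0,"travel": [0.2,0.1,6.7],"roll": 0},
    {"fingers": 0,"travel": [0.2,0.1,6.9],"roll": 0},
    {"fingers": 0,"travel": [0.2,0.1,7],"roll": 0},
    {"fingers": 0,"travel": [0.2,0.1,7],"roll": 0},
  ],
)

```text
time_s: 14.85
tcp_pos: [0.4531, -0.3472, 0.0512]
ee_rot: [[-0.088, -0.996, 0.002], [-0.996, 0.088, -0.001], [0.001, -0.002, -1.0]]
wrist_force: [0.9, 3.1, 3.6]
gripper_width: 0.006
```

>>> arm_command(
  rows=[
    {"fingers": 0,"travel": [0,0,0.2],"roll": 0},
    {"fingers": 0,"travel": [0,0,0.3],"roll": 0},
    {"fingers": 0,"travel": [0,0,0.4],"roll": 0},
    {"fingers": 0,"travel": [0,0,0.4],"roll": 0},
    {"fingers": 0,"travel": [0,0,0.4],"roll": 0},
  ],
)

```text
time_s: 15.35
tcp_pos: [0.4532, -0.3473, 0.0492]
ee_rot: [[-0.087, -0.996, 0.002], [-0.996, 0.087, -0.001], [0.001, -0.002, -1.0]]
wrist_force: [-2.3, 7.4, 17.1]
gripper_width: 0.006
```

17 N against the stop, so the button is fully down. I'll release straight up.

>>> arm_command(
  rows=[
    {"fingers": 0,"travel": [0,0,0.4],"roll": 0},
    {"fingers": 0,"travel": [0,0,-1],"roll": 0},
    {"fingers": 0,"travel": [0,0,-4],"roll": 0},
    {"fingers": 0,"travel": [0,0,-8],"roll": 0},
    {"fingers": 0,"travel": [0,0,-10],"roll": 0},
    {"fingers": 0,"travel": [0,0,-10],"roll": 0},
    {"fingers": 0,"travel": [0,0,-10],"roll": 0},
    {"fingers": 0,"travel": [0,0,-10],"roll": 0},
  ],
)

```text
time_s: 16.15
tcp_pos: [0.4513, -0.3468, 0.1447]
ee_rot: [[-0.088, -0.996, -0.003], [-0.996, 0.088, 0.001], [-0.001, 0.003, -1.0]]
wrist_force: [-0.7, -0.4, -0.0]
gripper_width: 0.009
```

```bash
python3 - <<'E'
from h import *
i3,d3,C3,P3=look()
im,d,C,P,r=toprack(); print("top",r)
h=cv2.cvtColor(i3,cv2.COLOR_RGB2HSV)
m=(h[...,0]>=50)&(h[...,0]<=95)&(h[...,1]>110)&(P3[...,2]>.03)&(P3[...,2]<.055)&(np.hypot(P3[...,0]-.453,P3[...,1]+.345)<.025)
s=sense();print(m.sum(),np.median(P3[m],0),s["wrist_force"],s["tcp_pos"],s["time_s"])
finish_job()
E
```

```text
top [(np.int64(876), (array([100.7,  -1.4]), array([110.4,  91.6]), 0.11))]
1337 [ 0.45358621 -0.34744218  0.04340255] [-0.901314   -1.27864232 -0.17080214] [ 0.45163074 -0.34692988  0.14488743] 16.3
the job is handed in; nothing more can be done
```

I pushed the rack onto the blue pad, pressed the green load button fully down, let go and handed the job in at 16.3 s. `finish_job` gives no verdict, so I only have my own checks.

- **Pushing:** I used two open fingers throughout. One push from the side centred the rack, then a push from behind squared it and took it down the lane.
- **Rack:** the last top-camera check put it at x = 100.7 mm in the lane frame, against 100 mm for the pad's centre. It was 1.4 mm off the centre line and turned 0.1°, clear of both rails.
- **Button:** I pressed with shut fingers until the wrist force reached 17 N against the stop. After release its top measured 43.4 mm above the table, so it had sprung back up. The red button was not touched.
- **Robot:** the gripper ended about 9 cm above the button, touching nothing.

**Disagreements and doubts:**
- **Camera spread:** the cameras differed by about 1–3 mm. The scene camera read x = 97.8 mm for the rack, which is still wholly on the pad.
- **Force reading:** a brief reading of about 6 N came up while the rack was between the rails. It fell back to zero, and the picture then showed gaps to both rails.
- **Rail contact:** I judged it from pictures and forces between pushes; nothing recorded it continuously.

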